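# Clamp the glass filter and index its carriage

### The arm

A 6-joint arm with a two-finger parallel gripper is mounted at the origin on a cart in front of the work surface, level with it; the furniture and walls round the work are solid. World frame = base frame: x ahead of the robot, y to its left, z up, the work surface at z = 0. Lengths are in m, angles in rad, forces in N, time in s.
With the tool pointing down it reaches from about 0.275 to 0.825 m from the base axis. Payload 4.9 kg.
Tool frame: the origin (TCP) lies on the centre line of the jaws, within the pads' length; the fingertips stand 17 mm ahead of it and the grasp point (between the pads) lies 2 mm behind it (ctrl.tcp_to_tips is the distance from the TCP to the fingertips, in m); z points along the fingers, y is the line along which they close (so a half turn about z gives the same grasp; the last joint's range is limited). The gripper opens to 85 mm and grips with 20 to 120 N. Pads are 22 mm wide; open, the fingers measure 114 mm over their backs; the gripper's body (76 mm by 85 mm) begins 54 mm behind the grasp point. The pads swing forward as they close: fully open they stand 13 mm farther back than shut.
Start: joints at [-1.423, 0.326, -0.193, 1.052, 0, 1.437], TCP at [0.153, -0.528, 0.248] pointing down, gripper open.
Joint ranges: [-2.65, 2.65], [-0.97, 1.79], [-1.3, 1.35], [-1.93, 2.1], [-1.47, 1.37], [-3.14, 3.14]. Speed limits (rad/s): [2.57, 2.57, 3.14, 3.14, 3.14, 3.14].

### API

Orientations are given as a rotation vector (axis times angle).
In Python, from cell import ctrl gives the robot as it stands. Calls block until the motion is done:
- ctrl.movep(position, orientation): joint-space move of the TCP to a pose.
- ctrl.move_l(position, velocity=0.15, rot=None, until_force=None): straight line of the TCP; rot=None keeps the orientation; velocity is the mean speed in m/s. With until_force (N) it stops when the force on the tool has changed by that much, and returns True; else False.
- ctrl.set_joints(angles): joint-space move.
- ctrl.let_go() and ctrl.grab(newtons=None): open the fingers fully, or close them until they stop; newtons is the grip in N (None keeps the last).
- ctrl.sleep(seconds).
- ctrl.ik(position, orientation): joint angles nearest the present ones, or None.
- ctrl.grab_frame(name): name is "scene" or "side" or "wrist"; returns a dict with "img" (420x560x3 uint8, red, green, blue), "fx", "fy", "cx", "cy" (pixels), "cam_to_world" (4x4, takes a point from camera to world coordinates); the wrist camera has in their place "T_tool_cam" (4x4, takes a point from camera to tool coordinates, whose origin is the TCP and whose axes are the flange's). Camera axes: x right, y down, z forward; pixel columns grow to the right and rows downward; lengths in m; the calibration is good to about 2 mm. A picture is of the moment at which its call begins: read the wrist's pose just before it. There is no depth.
A pose or a line that the arm cannot do raises ctrl.MotionError and nothing moves.
- ctrl.sign_off(): hands the job in; it is judged then, once.
Readings, each from a call of its own:
- ctrl.read_clock(): time.
- ctrl.read_q(): joint angles.
- ctrl.read_joint_velocities(): joint speeds.
- ctrl.read_tau(): joint torques, N m.
- ctrl.read_position(): TCP position.
- ctrl.read_eef_rot(): TCP orientation.
- ctrl.read_contact_force(): force on the tool from outside, world axes, zero at the start.
- ctrl.read_wrist_torque(): the same for the moment, N m.
- ctrl.read_finger_gap(): opening from 0.0 (shut) to 1.0 (fully open).
- ctrl.read_grasp_force(): force on a finger pad.
Only numpy, scipy, OpenCV 4.12 (cv2) and the standard library are available. Lean on these libraries where they do the work, as an engineer would, in place of code of your own. Each camera call takes 0.05 s, during which the arm holds its last target. There are 200 camera calls.

### The job

On the metal slide rail, first press the carriage's raised hold-down lever down over the glass plate until it clicks and stays down by itself. Then take the carriage's upright post between the fingers, one finger on each of its two rubber pads, and slide the carriage along the rail to the clamp with the notched nose (not the plain clamp) until its sprung ball clicks into the notch. Finish while still gripping the post with the carriage resting in the notch: do not let go; leave the lever latched and the other things on the bench where they are.

Things in the scene. Friction and masses are not known exactly. Their poses are not given: they have to be found in the camera images.
- rail_bed: aluminium slide rail fixed on the bench: foot plate 150 (x) by 370 (y) by 12 mm, with a guide bar along y up to 24 mm height. Origin on the bench surface under the middle of the guide bar; y runs along the rail, +x points away from the robot to the ledge with the two clamps. Yaw within 0.2 rad.
- carriage (a joint): place (m) of the carriage along the rail: 0 in the middle, growing to the rail's +y, stops at +-0.108. An aluminium plate 90 (x) by 130 (y) mm, top 36 mm above the bench, its centre at x = 0, y = this value in the rail's frame. Slides with 1 N of friction.
- carriage_ball (a point): free position of the centre of the 10 mm sprung ball in the middle of the carriage's +x edge, 30 mm above the bench; fixed to the carriage. Riding up the clamp's ramp takes 3 to 5 N, then the ball drops into the notch, which takes about 14 N to leave either way. In the notch this point has y = 0 in the index clamp's frame.
- index_clamp: clamp with the notched nose: steel block 34 (x) by 46 (y) by 30 mm with a black thumb screw on top (58 mm above the bench); brass nose towards the carriage with a ramp on each side (21 to 8 mm off the middle) and an 8 mm wide notch at y = 0. Origin mid-underside, 12 mm above the bench, 75 mm behind the rail's middle line; y along the rail. 55 to 90 mm left or right of the rail's middle.
- plain_clamp: the other clamp: the same steel block without nose and with only a small screw head on top, on the other side of the rail's middle; it does nothing. Origin at the middle of its underside.
- lever (a joint): hold-down lever on the carriage (rad): 0 raised (sprung, 0.6 above level), grows as pressed; passes its ball at about 0.46, latched when it stays near 0.57 by itself, stop at 0.62. Its hinge lies along y, 38 mm behind the carriage's centre, 30 mm to the rail's -y side of it, 46 mm above the bench.
- lever_pad (a point): top middle of the round black press pad (18 mm across) at the lever's free end, 75 mm from the hinge towards the robot. Raised about 94 mm, latched 55 mm above the bench and 37 mm in front of the carriage's centre; going down it swings about 17 mm towards the robot. Pressing it past its ball takes about 10 N.
- post_grip (a point): grip point in the middle of the upright post of the carriage, 71 mm above the bench; the post is 22 mm (x) by 14 mm (y, over the pads), its top 85 mm above the bench, and stands 40 mm to the rail's +y side of the carriage's centre, 5 mm in front of the centre line. Axes as the rail's; the fingers close along y.
- pad_left: black ribbed rubber pad on the post's +y face, 22 by 34 mm, from 50 to 84 mm above the bench; origin at its middle
- pad_right: the same rubber pad on the post's -y face; origin at its middle
- amber_bottle: small amber reagent bottle with black cap, 48 mm across, 94 mm tall, standing behind the rail; origin at the centre of its underside
- bench_timer: white digital timer, 58x66x20 mm, lying in front of the rail; origin at the centre of its underside
- steel_forceps: steel forceps, 128 mm long, lying in front of the rail; origin at the centre of its underside
- dish: shallow petri dish, 72 mm across, 14 mm high, in front of the rail; origin at the centre of its underside
- felt_pen: marker pen, 134 mm long, lying on the bench left of the rail; origin at the centre of its underside
- flask: conical flask, 65 mm across, 100 mm tall, left of the rail; origin at the centre of its underside

How it is judged:
By the outcome, as a careful person would: the job done as asked, in the order asked, and still so for the second after the job is handed in, while the arm keeps its last pose, push and grip.
It also fails if it takes over 59 s, if anything falls off the work surface, if the arm or the gripper's body presses on something with over 40 N, if the wrist force passes 120 N, or if a joint passes its speed limit or range.

## Working session

There is one attempt and no reset: what is moved stays moved. The work goes in short steps, each a Python script; the robot and the scene stay as the last script left them, time stands still between calls to the robot, and variables do not carry over. Pictures are saved under pics/ and viewed, at most 10 in all, crops included, and the job is handed in when it is done.

```bash
mkdir -p pics; cat > h.py <<'E'
import numpy as np, cv2, json
from cell import ctrl
from scipy.spatial.transform import Rotation as R
def snap(n,name):
    if n=="wrist":
        p=np.array(ctrl.read_position()); r=R.from_rotvec(ctrl.read_eef_rot()).as_matrix()
    f=ctrl.grab_frame(n)
    if n=="wrist":
        T=np.eye(4);T[:3,:3]=r;T[:3,3]=p;M=T@np.array(f["T_tool_cam"])
    else: M=np.array(f["cam_to_world"])
    cv2.imwrite(f"pics/{name}.png",np.asarray(f["img"])[:,:,::-1])
    json.dump(dict(k=[f["fx"],f["fy"],f["cx"],f["cy"]],M=M.tolist()),open(f"pics/{name}.json","w"))
def load(name):
    d=json.load(open(f"pics/{name}.json"));return d["k"],np.array(d["M"])
def ray(name,u,v):
    k,M=load(name);d=M[:3,:3]@np.array([(u-k[2])/k[0],(v-k[3])/k[1],1]);return M[:3,3],d/np.linalg.norm(d)
def tri(obs):
    A=np.zeros((3,3));b=np.zeros(3);L=[ray(*o) for o in obs]
    for o,d in L:
        P=np.eye(3)-np.outer(d,d);A+=P;b+=P@o
    x=np.linalg.solve(A,b);return x,[np.linalg.norm((np.eye(3)-np.outer(d,d))@(x-o)) for o,d in L]
def atz(name,u,v,z):
    o,d=ray(name,u,v);return o+d*(z-o[2])/d[2]
def proj(name,p):
    k,M=load(name);c=M[:3,:3].T@(np.asarray(p)-M[:3,3]);return c[0]/c[2]*k[0]+k[2],c[1]/c[2]*k[1]+k[3]
E
python3 - <<'E'
from h import *
snap("scene","s0");snap("side","d0")
a=cv2.imread("pics/s0.png");b=cv2.imread("pics/d0.png")
print(load("s0"),load("d0"),ctrl.read_eef_rot(),ctrl.read_clock(),ctrl.tcp_to_tips)
E
```

```text
([399.5650300833819, 399.5650300833819, 280.0030447056824, 204.45849455686889], array([[ 0.44637863, -0.33355124,  0.83035516, -0.43195597],
       [-0.89458848, -0.18852107,  0.40518053, -0.58617888],
       [ 0.02139097, -0.92369009, -0.38254287,  0.5274075 ],
       [ 0.        ,  0.        ,  0.        ,  1.        ]])) ([472.3684560704252, 472.3684560704252, 280.99546908039855, 200.5095780384151], array([[ 0.91834137, -0.22116996,  0.32822703,  0.08872793],
       [-0.39577838, -0.50701524,  0.76569904, -1.04601938],
       [-0.00293351, -0.83307827, -0.55314736,  0.77004571],
       [ 0.        ,  0.        ,  0.        ,  1.        ]])) [-3.10894827e+00 -4.40951491e-01  4.04110480e-05] 0.1 0.017
```

View pics/s0.png

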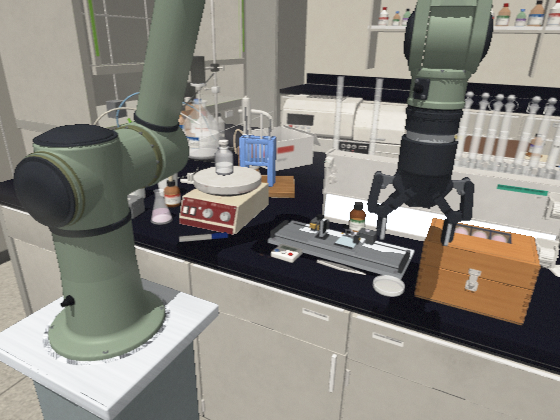

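View pics/d0.png

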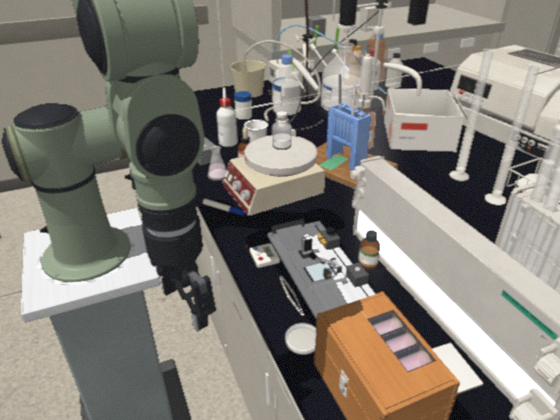

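Scene view: rail spans about (270,238)–(410,262), with the carriage and post around (320,232). In the side view the post is at about (308,243), and the index clamp's brass nose at about (322,238). The wooden box stands near the rail's right end. Next I bring the wrist camera over the rail.

```bash
python3 - <<'E'
from h import *
for n,u,v,z in [("s0",270,240,.012),("s0",408,270,.012),("s0",320,228,.08),("d0",308,240,.08),("d0",270,235,.012),("d0",322,234,.04),("s0",357,207,.094),("s0",445,225,.15)]:
    print(n,u,v,atz(n,u,v,z).round(3))
f=ctrl.grab_frame("wrist");print(np.array(f["T_tool_cam"]).round(3),f["fx"])
import cv2
a=cv2.imread("pics/s0.png")[195:305,255:425];b=cv2.imread("pics/d0.png")[215:325,240:410]
cv2.imwrite("pics/c0.png",np.hstack([cv2.resize(x,None,fx=2.35,fy=2.35*1.5 if 0 else 2.35,interpolation=2) for x in (a,b)]))
E
```

```text
s0 270 240 [ 0.443 -0.131  0.012]
s0 408 270 [ 0.466 -0.5    0.012]
s0 320 228 [ 0.448 -0.273  0.08 ]
d0 308 240 [ 0.49 -0.27  0.08]
d0 270 235 [ 0.448 -0.135  0.012]
d0 322 234 [ 0.556 -0.217  0.04 ]
s0 357 207 [ 0.599 -0.325  0.094]
s0 445 225 [ 0.462 -0.563  0.15 ]
[[-0.    -0.952 -0.307  0.08 ]
 [ 1.     0.    -0.001 -0.   ]
 [ 0.001 -0.307  0.952 -0.125]
 [ 0.     0.     0.     1.   ]] 316.48753106182875
```

View pics/c0.png

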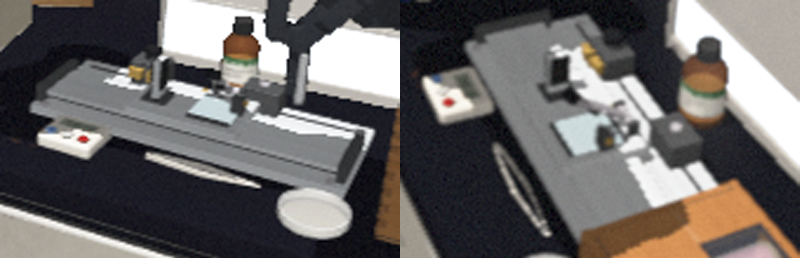

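```bash
python3 - <<'E'
from h import *
yaw=0.06
def rot(yaw,flip):
    x=np.array([np.cos(yaw),np.sin(yaw),0])*(1 if not flip else -1); z=np.array([0,0,-1.]);return R.from_matrix(np.c_[x,np.cross(z,x),z]).as_rotvec()
for f in (0,1):print(f,[ctrl.ik([.5,y,.27],rot(yaw,f)) for y in(-.2,-.38)])
r=rot(yaw,0)
ctrl.movep([.5,-.36,.27],r);snap("wrist","w1")
ctrl.movep([.5,-.24,.27],r);snap("wrist","w2")
print(ctrl.read_clock(),ctrl.read_position())
E
cd pics; python3 -c "
import cv2
for n in('w1','w2'):cv2.imwrite(n+'b.png',cv2.resize(cv2.imread(n+'.png'),(800,600),interpolation=2))"
```

```text
0 [array([-5.17607249e-01,  2.91322628e-01, -1.85009422e-01,  1.09446428e+00,
        4.44089210e-16,  2.56398540e+00]), array([-7.67335469e-01,  4.62210904e-01,  6.85607559e-02,  1.17714618e+00,
        4.44089210e-16,  2.31425718e+00])]
1 [array([-0.51760725,  0.29132263, -0.18500942,  1.09446428,  0.        ,
       -0.57760725]), array([-0.76733547,  0.4622109 ,  0.06856076,  1.17714618,  0.        ,
       -0.82733547])]
2.2417 [ 0.49993113 -0.24078581  0.2703185 ]
```

View pics/w1b.png

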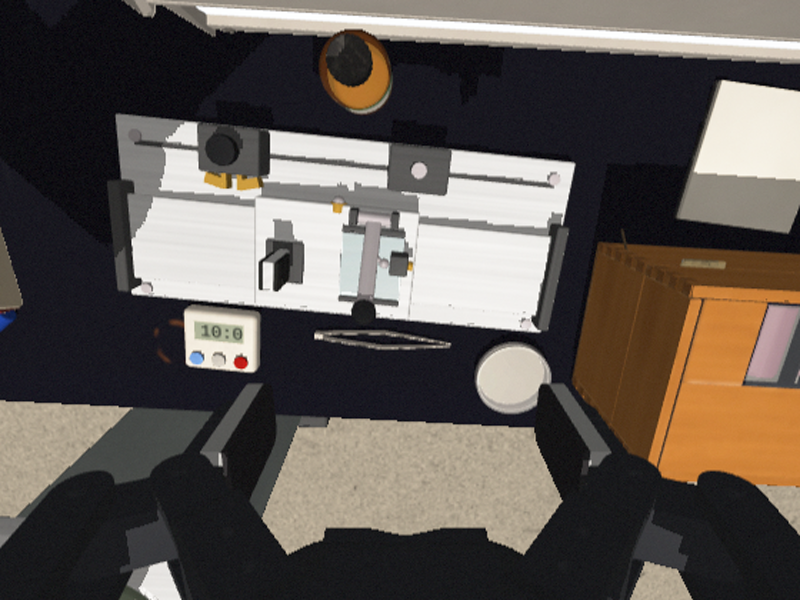

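View pics/w2b.png

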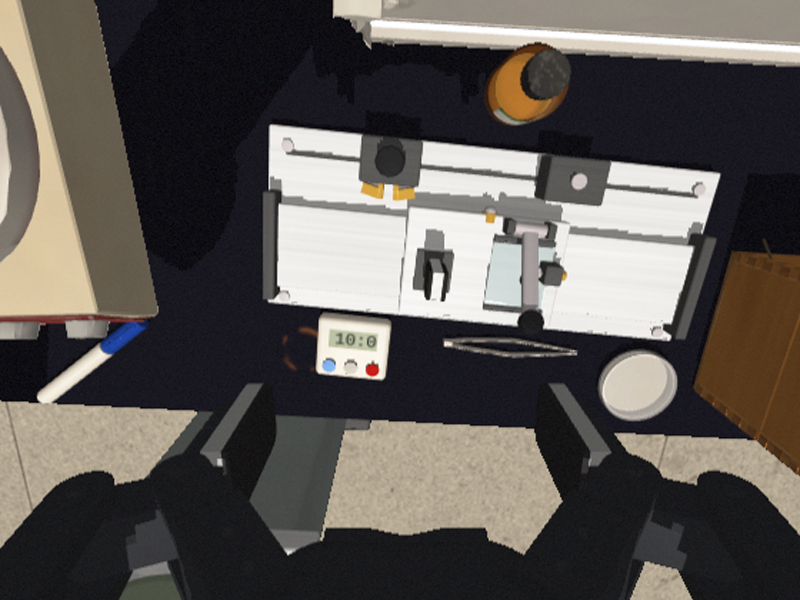

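Both wrist views: the index clamp (black screw, brass nose) is at the left, w1 notch (233,183) and w2 (388,193). The lever pad is at w1 (363,311) and w2 (531,321), the ball at w1 (338,207) and w2 (490,216), and the post at w1 ~(270,268) and w2 ~(436,280). I'll enlarge both for precise reading.

```bash
python3 - <<'E'
import cv2,numpy as np
o=[]
for n,u0,v0 in(("w1",130,80),("w2",245,85)):
    a=cv2.imread(f"pics/{n}.png")[v0:v0+150,u0:u0+160]
    a=cv2.resize(a,None,fx=2.5*1,fy=2.5,interpolation=cv2.INTER_CUBIC)
    a=cv2.resize(a,(400,375))
    o.append(a)
# stack with finer zoom of 100x... 
o=[]
for n,u0,v0 in(("w1",138,120),("w2",248,125)):
    a=cv2.imread(f"pics/{n}.png")[v0:v0+110,u0:u0+145]
    a=cv2.resize(a,(797,604),interpolation=cv2.INTER_CUBIC)[:, :]
    a=cv2.resize(cv2.imread(f"pics/{n}.png")[v0:v0+110,u0:u0+145],(400*1,303),interpolation=cv2.INTER_CUBIC)
    o.append(a)
for n,u0,v0 in(("w1",175,165),("w2",285,170)):
    o.append(cv2.resize(cv2.imread(f"pics/{n}.png")[v0:v0+45,u0:u0+61],(400,295),interpolation=cv2.INTER_CUBIC))
cv2.imwrite("pics/c1.png",np.vstack([np.hstack(o[:2]),np.hstack(o[2:])]))
E
```

```text
(no output)
```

View pics/c1.png

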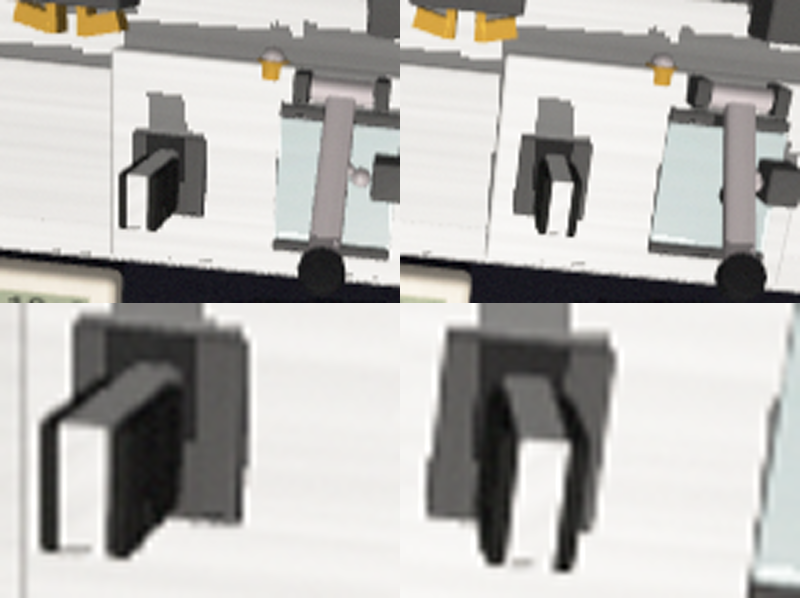

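Enlarged crop: post top is the white quad, centre about w1 (187.7,193.1) and w2 (306.0,199.7) in original pixels. Lever pad is w1 (254.4,217.9) and w2 (371.6,224.7), ball w1 (236.3,140.7) and w2 (343,147.8), notch w1 (163,125.4) and w2 (271.6,131.5).

```bash
python3 - <<'E'
from h import *
P=dict(post=((187.7,193.1),(306.0,199.7)),pad=((254.4,217.9),(371.6,224.7)),ball=((236.3,140.7),(343,147.8)),notch=((163,125.4),(271.6,131.5)))
s=.7
for k,a,b in (("A",(135,135),(288,146)),("B",(554,179),(698,189)),("C",(146,287),(284,296)),("D",(526,323),(657,331)),("timL",(256,312),(390,320)),("dish",(513,376),(638,385))):
    P[k]=((a[0]*s,a[1]*s),(b[0]*s,b[1]*s))
X={}
for k,(a,b) in P.items():
    x,e=tri([("w1",*a),("w2",*b)]);X[k]=x;print(k,x.round(4),np.round(e,4))
for u,v in(("A","B"),("C","D")):
    d=X[u]-X[v];print("yaw",np.arctan2(-d[0],d[1]),np.linalg.norm(d[:2]))
c=(X["A"]+X["B"]+X["C"]+X["D"])/4;print(c)
yaw=np.mean([np.arctan2(-(X[u]-X[v])[0],(X[u]-X[v])[1]) for u,v in(("A","B"),("C","D"))])
Rm=np.array([[np.cos(yaw),-np.sin(yaw)],[np.sin(yaw),np.cos(yaw)]])
for k in X:print(k,(Rm.T@(X[k]-c)[:2]).round(4), "atz")
for k,z in(("post",.085),("pad",.094),("ball",.03),("notch",.03)):
  print(k,[ (Rm.T@(atz(n,*p,z)-c)[:2]).round(4) for n,p in zip(("w1","w2"),P[k])])
E
```

```text
post [ 0.4911 -0.2628  0.0834] [0.0003 0.0003]
pad [ 0.4705 -0.3317  0.09  ] [0.0001 0.0001]
ball [ 0.5406 -0.3042  0.0327] [0. 0.]
notch [ 0.553  -0.2226  0.0316] [0.0006 0.0006]
A [ 0.5802 -0.1408  0.014 ] [0.0003 0.0003]
B [ 0.5665 -0.4783  0.0105] [0. 0.]
C [ 0.4544 -0.135   0.0143] [0.0003 0.0003]
D [ 0.44   -0.4728  0.0117] [0. 0.]
timL [ 0.4361 -0.2294  0.0117] [0. 0.]
dish [ 0.3839 -0.4691  0.0088] [0.0008 0.0008]
yaw -0.04080157355416447 0.33781923596067437
yaw -0.04267428706429569 0.3381577418382206
[ 0.51027401 -0.30672506  0.01262949]
post [-0.021   0.0431] atz
pad [-0.0387 -0.0266] atz
ball [0.0301 0.0038] atz
notch [0.0391 0.0858] atz
A [0.063  0.1687] atz
B [ 0.0633 -0.1691] atz
C [-0.063   0.1693] atz
D [-0.0633 -0.1689] atz
timL [-0.0773  0.0742] atz
dish [-0.1194 -0.1675] atz
post [array([-0.0209,  0.0427]), array([-0.0202,  0.0433])]
pad [array([-0.0373, -0.0269]), array([-0.0372, -0.0253])]
ball [array([0.0299, 0.0042]), array([0.0299, 0.0033])]
notch [array([0.0384, 0.0864]), array([0.0396, 0.0859])]
```

```bash
cat >> h.py <<'E'
YAW=-0.042; C=np.array([0.5103,-0.3067])
Rm=np.array([[np.cos(YAW),-np.sin(YAW)],[np.sin(YAW),np.cos(YAW)]])
O=C+Rm@np.array([-0.0165,0])
_x=np.array([np.cos(YAW),np.sin(YAW),0]);_z=np.array([0,0,-1.])
RV=R.from_matrix(np.c_[_x,np.cross(_z,_x),_z]).as_rotvec()
def W(x,y,z): return [*(O+Rm@np.array([x,y])),z]   # rail -> world
def rail(p): return np.r_[Rm.T@(np.array(p)[:2]-O),p[2]]
E
python3 - <<'E'
from h import *
ctrl.grab(40)
y=-0.0265
ctrl.movep(W(-.025,y,.14),RV)
f0=np.array(ctrl.read_contact_force())
hit=ctrl.move_l(W(-.025,y,.100),velocity=.05,until_force=3); 
print(hit,rail(ctrl.read_position()).round(4),ctrl.read_contact_force(),ctrl.read_finger_gap(),ctrl.read_clock())
rel=np.array([-75,9.])/1000
def pt(l): # lever angle -> rail x,z of pad top
    a=.57-l; return .038+rel[0]*np.cos(a)+rel[1]*np.sin(a), .046-rel[0]*np.sin(a)+rel[1]*np.cos(a)
for l in (.12,.25,.36,.46,.53,.60):
    x,z=pt(l)
    h=ctrl.move_l(W(x-.004,y,z+.017),velocity=.04,until_force=25)
    print(l,h,rail(ctrl.read_position()).round(4),(np.array(ctrl.read_contact_force())-f0).round(2))
    if h: break
print(ctrl.read_clock())
E
```

```text
False [-0.0248 -0.0265  0.1001] [0.41213386 0.37537904 0.84294569] 0.0007899032124972086 4.65
0.12 False [-0.0298 -0.0268  0.1043] [-0.49 -0.6   0.25]
0.25 False [-0.0348 -0.0263  0.0947] [-0.15  0.2   1.35]
0.36 False [-0.0371 -0.0267  0.0876] [0.75 0.06 2.94]
0.46 False [-0.0401 -0.0261  0.0796] [ 0.82 -0.76  0.22]
0.53 False [-0.0409 -0.0263  0.0746] [ 0.94 -0.56 -1.07]
0.6 False [-0.0412 -0.0266  0.0697] [ 0.02 -0.32  1.13]
6.6083
```

```bash
python3 - <<'E'
from h import *
ctrl.move_l(W(-.045,-.0265,.13),velocity=.15)
ctrl.let_go()
ctrl.movep(W(-.03,0.0,.24),RV);ctrl.sleep(.3);snap("wrist","w3")
ctrl.movep(W(-.03,0.06,.24),RV);ctrl.sleep(.3);snap("wrist","w4")
print(ctrl.read_clock())
o=[cv2.resize(cv2.imread(f"pics/{n}.png")[95:270,u:u+235],(400,298),interpolation=cv2.INTER_CUBIC) for n,u in(("w3",150),("w4",210))]
o+=[cv2.resize(cv2.imread(f"pics/{n}.png")[210-75:210+30,u:u+140],(400,300),interpolation=cv2.INTER_CUBIC) for n,u in(("w3",190),("w4",290))]
cv2.imwrite("pics/c2.png",np.vstack([np.hstack(o[:2]),np.hstack(o[2:])]))
x,z=-.037,.055
for n in("w3","w4"):
  print(n,"latched",np.round(proj(n,W(-.037,-.0265,.055)),1),"raised",np.round(proj(n,W(-.021,-.0265,.092)),1),"post",np.round(proj(n,W(-.005,.0433,.085)),1))
E
```

```text
9.525
w3 latched [311.3 196.9] raised [315.1 190.7] post [236.5 171.3]
w4 latched [369.  197.5] raised [381.1 191.4] post [302.4 172.1]
```

View pics/c2.png

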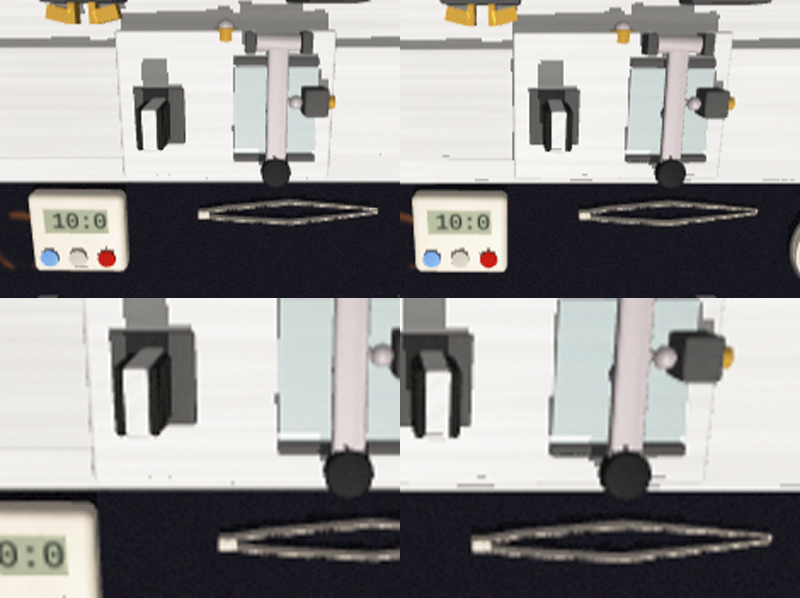

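Both views put the lever pad at w3 (312,196) and w4 (369,197), which is where a latched pad should appear, so the lever stays down by itself. The post is where I expected it, so I grasp it and slide most of the way.

```bash
python3 - <<'E'
from h import *
y=.0433
ctrl.movep(W(-.005,y,.16),RV)
f0=np.array(ctrl.read_contact_force())
h=ctrl.move_l(W(-.005,y,.069),velocity=.08,until_force=6)
print(h,rail(ctrl.read_position()).round(4))
if not h:
    ctrl.grab(60); ctrl.sleep(.3)
    F=lambda:(np.array(ctrl.read_contact_force())-f0).round(2)
    print(ctrl.read_finger_gap(),ctrl.read_grasp_force(),F())
    print(ctrl.move_l(W(-.005,y+.058,.069),velocity=.06,until_force=12),rail(ctrl.read_position()).round(4),F(),ctrl.read_finger_gap())
    for s in np.arange(.061,.0795,.002):
        h=ctrl.move_l(W(-.005,y+s,.069),velocity=.02,until_force=14);ctrl.sleep(.1)
        print(round(s,4),h,rail(ctrl.read_position()).round(4),Rm.T@F()[:2],F()[2])
        if h:break
print(ctrl.read_clock())
snap("wrist","w5")
E
```

```text
False [-0.0046  0.043   0.0695]
0.12492390206737648 62.202619314193726 [-2.66 -2.06  5.61]
False [-0.005   0.1018  0.0693] [-0.97  0.35  6.8 ] 0.1218305094609123
0.061 False [-0.005   0.1046  0.0693] [-1.13832663  0.41256817] 5.94
0.063 False [-0.005   0.1061  0.0693] [-1.34031669 -1.68776514] 5.62
0.065 False [-0.005   0.108   0.0692] [-2.67358133 -3.30517214] 5.45
0.067 False [-0.005   0.11    0.0693] [-2.64881802 -2.70360188] 5.74
0.069 False [-0.005   0.1122  0.0692] [-2.49223227 -2.85716263] 6.1
0.071 False [-0.005   0.1139  0.0693] [-2.36889323 -3.17226179] 5.45
0.073 False [-0.005   0.1162  0.0693] [-2.2735142  -3.29836826] 6.8
0.075 False [-0.005   0.1189  0.0693] [-1.83888309  0.17294213] 7.0
0.077 False [-0.005   0.1214  0.0692] [-1.25773387  2.53943015] 7.8
0.079 False [-0.005   0.1235  0.0692] [-1.00869884  1.13865125] 7.75
16.8833
```

```bash
python3 - <<'E'
from h import *
y=.0433
for s in np.arange(.080,.0866,.001):
    h=ctrl.move_l(W(-.005,y+s,.069),velocity=.01,until_force=9);ctrl.sleep(.15)
    f=np.mean([Rm.T@np.array(ctrl.read_contact_force())[:2] for _ in range(3)],0)
    print(round(s,4),h,rail(ctrl.read_position()).round(4),f.round(2))
    if h or f[1]<-5: break
print(ctrl.read_clock(),ctrl.read_finger_gap());snap("wrist","w6")
E
```

```text
0.08 False [-0.005   0.1245  0.0693] [-1.94  2.02]
0.081 False [-0.005   0.1249  0.0693] [-2.36  0.66]
0.082 False [-0.005   0.1252  0.0693] [-1.75 -1.44]
0.083 False [-0.005   0.1256  0.0692] [-2.54 -4.27]
0.084 False [-0.005   0.1258  0.0693] [-3.   -6.35]
18.9333 0.12286943549385126
```

```bash
python3 - <<'E'
from h import *
ctrl.move_l(W(-.005,.0433+.082,.069),velocity=.01);ctrl.sleep(.4)
print(rail(ctrl.read_position()).round(4),Rm.T@np.array(ctrl.read_contact_force())[:2],ctrl.read_grasp_force(),ctrl.read_finger_gap(),ctrl.read_clock())
snap("wrist","w7");snap("side","d7")
a=cv2.resize(cv2.imread("pics/w7.png"),(450,338));b=cv2.resize(cv2.imread("pics/d7.png")[200:320,240:364],(350,338),interpolation=2)
cv2.imwrite("pics/c7.png",np.hstack([a,b]))
E
```

```text
[-0.005   0.1252  0.0692] [-2.36709452 -1.95143892] 62.226866483688354 0.12084776140560875 19.7333
```

View pics/c7.png

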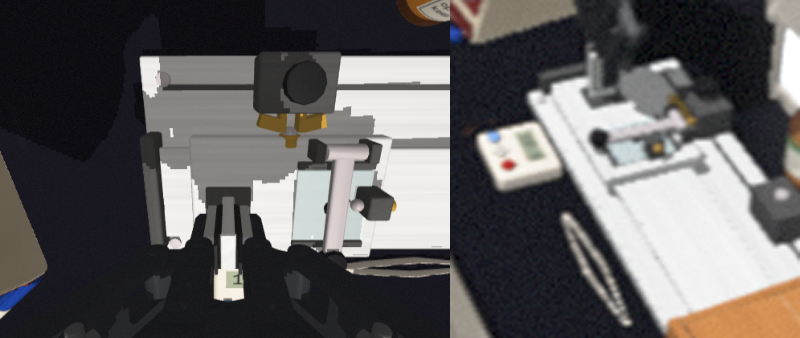

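The picture shows the ball in the notch between the two brass noses at (291,135). The lever is flat over the glass and the post is between the fingers.

```bash
python3 -c "
from h import *
print(ctrl.sign_off())"
```

```text
the job is handed in; nothing more can be done
None
```

The job is handed in: the lever is latched over the glass plate, and the carriage rests in the index clamp's notch with the post still gripped at about 62 N, after 19.7 s of the 59 s allowed.

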